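# Seat a medal blank in the engraving block and swing the keeper over it

### The arm

A 6-joint arm with a two-finger parallel gripper is mounted at the origin on the work surface. World frame = base frame: x ahead of the robot, y to its left, z up, the work surface at z = 0. Lengths are in m, angles in rad, forces in N, time in s.
With the tool pointing down it reaches from about 0.325 to 0.875 m from the base axis. Payload 4.4 kg.
Tool frame: the origin (TCP) lies at the very end of the fingers, on their centre line; the grasp point (between the pads) lies 19 mm behind it; z points along the fingers, y is the line along which they close (so a half turn about z gives the same grasp; the last joint's range is limited). The gripper opens to 85 mm and grips with 20 to 120 N. Pads are 22 mm wide; open, the fingers measure 114 mm over their backs; the gripper's body (76 mm by 85 mm) begins 54 mm behind the grasp point. The pads swing forward as they close: fully open they stand 13 mm farther back than shut.
Start: joints at [1.091, 0.207, 1.542, -0, 1.393, -0.15], TCP at [0.186, 0.544, 0.231] pointing down, gripper open.
Joint ranges: [-2.73, 2.73], [-0.86, 2.22], [0.23, 2.46], [-1.11, 4.25], [0.08, 2.63], [-2.82, 2.82]. Speed limits (rad/s): [2.79, 2.79, 3.14, 3.14, 3.14, 3.14].

### API

Orientations are given as a unit quaternion [x, y, z, w].
In Python, from plant import env gives the robot as it stands.
- The arm moves only by the tool send_rows, never from a script. Its argument "plan" is a list of rows, each an object with "dp": the shift along the tool's x, y, z in cm, a list of three; "rot": the turn, a rotation vector about the tool's x, y, z in rad, a list of three; "claw": the opening in per cent of the stroke, from 0 (shut) to 100 (fully open). In form: [{"dp": [x, y, z], "rot": [rx, ry, rz], "claw": claw}, ...]. A call has 1 to 5 rows; each row shifts and turns the commanded pose from where the row before left it, along the tool's axes as they then stand; what a row does not reach is not made up. A row lasts 1/10 s, in which the tool goes at most 50 mm and 8.59 degrees, less where a joint would pass 70% of its speed; a pose out of reach is approached as far as the arm can. A call is refused whole if a number of a shift passes 5 or a number of a turn 0.15, either way. A call with a gripper value outside its range is refused whole. The fingers move at their own pace and stop on an object; "force" is the grip in N (left out, the last holds). Time passes only in rows, so rows that do not move let the fingers close. It gives the time, the measured TCP pose, the force, the opening and the grip force at its end, in the units of the state.
- env.sense(): the state, without advancing time (a new reading comes with each control period).
- env.camera(name): name is "side" or "top"; returns the picture (480x640x3 uint8, red, green, blue); there is no depth.
- env.get_calibration(name): a dict with "camera_matrix" (3x3 intrinsics, pixels), "xyz" and "rotation" of the camera in the world. Camera axes: x right, y down, z forward; pixel columns grow to the right and rows downward; lengths in m; the calibration is good to about 2 mm. A picture is of the moment at which its call begins. get_calibration takes no time and is no camera call.
- env.sign_off(): hands the job in; it is judged then, once.
Trained networks look in the newest picture that a camera, given by its name, has taken for a name from the list of things; names that differ only in an ending like _2 or _b are one class to them, and where a whole thing is asked for, a point or a joint stands for the part that bears it (a point fixed in the world has none). Each returns a list of dicts, best first, with "confidence" (0 to 1); they miss things now and then, are a little off and sometimes report something else, mostly with a low value. They report only what shows in the picture. A call takes as long as a camera call.
- env.masks_of(camera, label): "region" (480x640 bool, what is visible of it) and "extent" ([left, top, right, bottom] in pixels, round what is visible of it).
The state is a dict: "time": time; "joint_pos": joint angles; "joint_vel": joint speeds; "joint_torque": joint torques, N m; "eef_pos": TCP position; "eef_rot": TCP orientation; "force": force on the tool from outside, world axes, zero at the start; "wrist_torque": the same for the moment, N m; "width": finger opening in m; "finger_force": force on a finger pad.
Only numpy, scipy, OpenCV 4.12 (cv2) and the standard library are available. Lean on these libraries where they do the work, as an engineer would, in place of code of your own. Each camera call takes 0.05 s, during which the arm holds its last target. There are 200 camera calls.

### The job

Using only the fingertips, nudge the loose brass blank across the top of the engraving block until it drops flat into the round nest, and only then push the swivelling keeper round by its upright pin until it comes to its stop over the blank. Nothing is to be picked up: keep the blank sliding on the block, never lifted or carried and never pushed off the block, and leave the other things on the bench where they are.

Things in the scene. Friction and masses are not known exactly. Their poses are not given: they have to be found in the camera images.
- block: Aluminium engraving block fixed to the bench, 150 mm (its x) x 240 mm (its y) x 25 mm high; origin at the centre of its underside on the bench (its flat top lies 25 mm above); its z points up. It has one round nest and carries the keeper. Its yaw in the world varies.
- nest (a point): Centre of the mouth of the round nest, level with the block's top, at (0, -40, 25) mm in the block's frame. The nest is 47 mm across and 8 mm deep with a flat black-lined floor and a 1.5 mm chamfer; axes as the block's.
- blank_mid (a point): Centre of the loose brass blank, a plain disc 44 mm across and 8 mm thick, about 0.1 kg (half-way up: 4 mm above its underside). It starts flat on the block's top, 60 to 135 mm from the nest on the block's +y side, and when seated is flush with the block's top, its centre 4 mm below the nest's mouth. Its z axis is the disc's axis. Sliding friction on the block is roughly 0.3 to 1.5 N.
- keeper (a joint): Angle of the keeper, rad. The keeper is a flat dark steel bar, 14 mm wide, swivelling about a vertical pivot and clearing the block's top by 3 mm, so it passes over a seated blank only. 0: parked, pointing to the block's -y. It grows clockwise from above, to the stop at 1.57, where it points to the block's -x across the nest's centre. It stays where it is left; friction only, under 1 N at the pin.
- keeper_pin (a point): Centre of the upper end of the keeper's upright pin, 33 mm above the block's top and 55 mm from the pivot. The pin is 10 mm across and stands up from the bar, whose top is 9 mm above the block's top.
- keeper_pivot (a point): On the keeper's vertical pivot axis at (52, -40) mm in the block's frame, 9 mm above the block's top; the pivot boss is 20 mm across and rises 14 mm above the block's top.
- punch: Bystander: upright steel punch, 18 mm across, 45 mm tall, standing on the block in its -x, -y corner; origin at the centre of its foot.
- pliers: Bystander: pliers with black handles, 150 mm long, 50 mm wide, 14 mm high, lying on the bench on the -x side of the block; origin near the middle, on the bench.
- graver: Bystander: screwdriver-like graver with wooden handle, 150 mm long, lying on the bench on the block's +x side.
- hammer: Bystander: chasing hammer, 200 mm long, lying on the bench beyond the graver.
- bangle: Bystander: copper ring 62 mm across, 10 mm high, lying on the bench off the block's +y end; origin at the centre of its underside.
- jar: Bystander: amber glass jar, 48 mm across, 55 mm tall, standing on the bench off the block's -y end; origin at the centre of its foot.
- doming: Bystander: steel doming stake, 40 mm across, 66 mm tall, standing on the bench off the block's -y end; origin at the centre of its foot.

How it is judged:
By the outcome, as a careful person would: the job done as asked, in the order asked, and still so for the second after the job is handed in, with the robot touching nothing.
It also fails if it takes over 58 s, if anything falls off the work surface, if the arm or the gripper's body presses on something with over 40 N, if the wrist force passes 120 N, or if a joint passes its speed limit or range.

## Working session

There is one attempt and no reset: what is moved stays moved. The work goes in short steps, Python scripts to look and compute and a tool call to move; the robot and the scene stay as the last step left them, time stands still between calls to the robot, and variables do not carry over. Pictures are saved under pics/ and viewed, at most 10 in all, crops included, and the job is handed in when it is done.

Besides the shell and the picture viewer there is one more tool, called after ">>>" as name(argument=value, ...), one argument or row to a line, values as JSON. send_rows: Moves the arm, as the interface text tells. Its arguments: {"type":"object","properties":{"plan":{"type":"array","items":{"type":"object","properties":{"dp":{"type":"array","items":{"type":"number"}},"rot":{"type":"array","items":{"type":"number"}},"claw":{"type":"number"}}}},"force":{"type":"number"}},"required":["plan"]}

```bash
ls; mkdir -p pics; python3 - <<'E'
from plant import env
import cv2
for n in("top","side"):
    im=env.camera(n); cv2.imwrite(f"pics/{n}0.png",im[:,:,::-1])
    print(n,env.get_calibration(n))
s=env.sense(); print({k:s[k] for k in("time","eef_pos","eef_rot","force","width")})
E
```

```text
pics
top {'camera_matrix': array([[494.61120289,   0.        , 321.62774312],
       [  0.        , 494.61120289, 240.19257357],
       [  0.        ,   0.        ,   1.        ]]), 'xyz': array([0.53526314, 0.0165244 , 1.01232658]), 'rotation': array([-0.70154561,  0.71210166, -0.01831246,  0.02023949])}
side {'camera_matrix': array([[515.88948781,   0.        , 325.06101997],
       [  0.        , 515.88948781, 237.0747525 ],
       [  0.        ,   0.        ,   1.        ]]), 'xyz': array([ 0.09781245, -0.62865235,  0.56521651]), 'rotation': array([ 0.82642821, -0.28121261,  0.1490659 , -0.46445154])}
{'time': 0.1, 'eef_pos': array([0.18591006, 0.54339936, 0.23021975]), 'eef_rot': array([ 1.64163047e-01,  9.86432677e-01, -9.83203566e-04, -3.16941857e-04]), 'force': array([ 0.3412749 , -0.21026522,  0.52329825]), 'width': 0.08539816804189726}
```

View pics/top0.png

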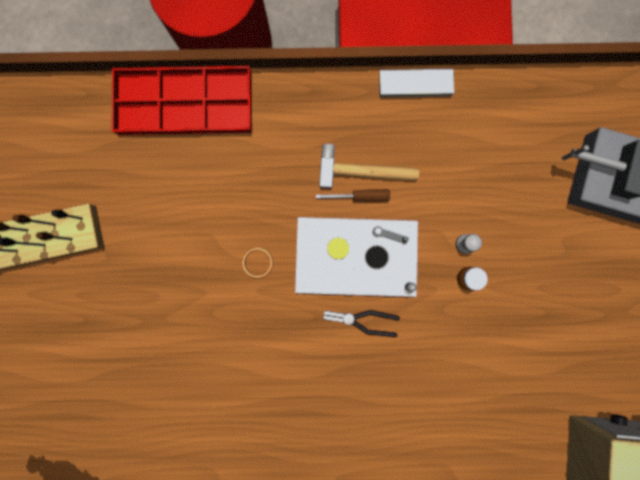

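View pics/side0.png

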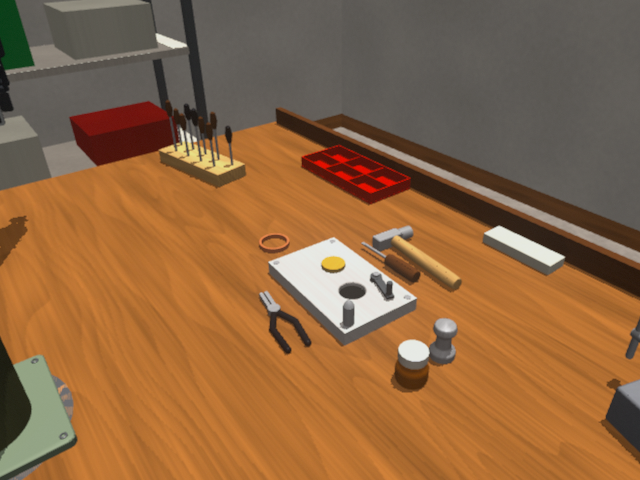

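The top view shows the blank at about (338,248), the nest at (376,257), the keeper pivot at (378,231) with the pin near (405,239), and the punch at (411,287). The side view agrees. Next I'll measure these properly.

```bash
cat > h.py <<'E'
from plant import env
import cv2, numpy as np
from scipy.spatial.transform import Rotation as R
def pix2w(n,uv,z):
    c=env.get_calibration(n); M=R.from_quat(c["rotation"]).as_matrix()
    d=M@np.linalg.solve(c["camera_matrix"],np.r_[uv,1.]); o=c["xyz"]
    return (o+d*(z-o[2])/d[2])*1000
def w2pix(n,p):
    c=env.get_calibration(n); M=R.from_quat(c["rotation"]).as_matrix()
    q=c["camera_matrix"]@(M.T@(np.array(p)-c["xyz"])); return q[:2]/q[2]
def mask(n,l):
    r=env.masks_of(n,l)
    return r[0] if r else None
def cen(m):
    y,x=np.nonzero(m); return np.array([x.mean(),y.mean()])
E
python3 - <<'E'
from h import *
im=env.camera("top"); env.camera("side")
for n in("top","side"):
  print(n)
  for l,z in(("block",.025),("blank_mid",.033),("keeper",.034),("punch",.045),("nest",.025)):
    r=mask(n,l)
    if r is None: print(l,None);continue
    m=r["region"].astype(np.uint8); c=cv2.minAreaRect(np.argwhere(m)[:,::-1].astype(np.float32))
    print(l,round(r["confidence"],2),cen(m).round(1),pix2w(n,cen(m),z).round(1),m.sum(),np.round(c[1],1),round(c[2],1))
    if l=="block" and n=="top":
        print([pix2w(n,p,.025).round(1)[:2].tolist() for p in cv2.boxPoints(c)])
# nest: dark in window
g=cv2.cvtColor(im,cv2.COLOR_RGB2GRAY).astype(float)
w=np.clip(140-g[244:270,362:391],0,None); ys,xs=np.mgrid[244:270,362:391]
u=np.array([(w*xs).sum(),(w*ys).sum()])/w.sum(); print("nest",u,pix2w("top",u,.021))
cv2.imwrite("pics/crop.png",cv2.resize(im[205:310,285:430,::-1],None,fx=5.5,fy=5.5,interpolation=cv2.INTER_CUBIC))
E
```

```text
top
block 0.93 [356.7 256.9] [554.8 -50.7  25. ] 8570 [120.7  75.3] 1.8
[[485.8, 73.5], [635.9, 67.0], [624.7, -174.4], [474.9, -166.0]]
blank_mid 0.64 [337.8 248.3] [572.2 -13.1  33. ] 368 [20.5 20.5] 45.0
keeper 0.6 [389.4 234.9] [ 597.2 -115.6   34. ] 305 [36.9 10.4] 20.6
punch 0.59 [409.7 286.7] [ 494.9 -151.4   45. ] 105 [ 9. 12.] 90.0
nest 0.58 [356.3 257. ] [554.6 -49.8  25. ] 8473 [120.7  75.6] 1.8
side
block 0.96 [342.2 289.6] [540.4 -79.1  25. ] 7771 [136.   82.1] 43.6
blank_mid 0.85 [333.5 264.6] [568.  -19.6  33. ] 293 [15. 21.] 90.0
keeper 0.81 [383.2 285.4] [ 595.  -122.1   34. ] 362 [33.8 15.3] 52.1
punch 0.52 [348.9 313.8] [ 493.9 -153.6   45. ] 305 [25. 12.] 90.0
nest 0.83 [342.  289.7] [540. -79.  25.] 7971 [137.6  82.4] 42.9
nest [376.27146792 256.84232134] [554.35311971 -90.11180051  21.        ]
```

View pics/crop.png

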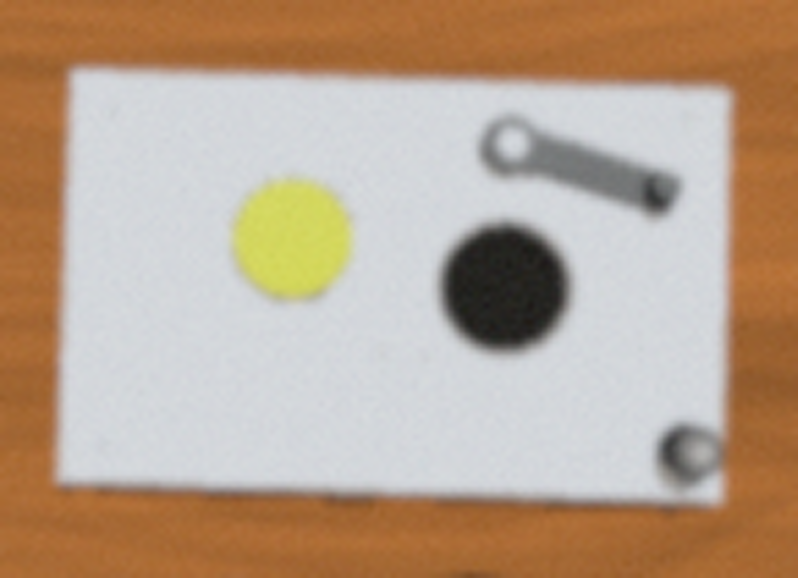

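The crop shows the block at about -2.6° yaw. The blank (293,239) and the nest (505,287) are clear, and the keeper bar runs from its boss at (510,145) to the pin at (660,192), so it's about 0.26 rad off park. I'll turn the tool first so its -x axis points along the push.

>>> send_rows(
  plan=[
    {"dp": [0, 0, 0], "rot": [0, 0, 0.147], "claw": 30},
    {"dp": [0, 0, 0], "rot": [0, 0, 0.147], "claw": 30},
    {"dp": [0, 0, 0], "rot": [0, 0, 0.147], "claw": 30},
    {"dp": [0, 0, 0], "rot": [0, 0, 0.147], "claw": 30},
    {"dp": [0, 0, 0], "rot": [0, 0, 0.147], "claw": 30},
  ],
)

```text
time: 1.2
eef_pos: [0.1863, 0.544, 0.2313]
eef_rot: [0.51, 0.86, 0.0, 0.0]
force: [0.2, -0.1, 0.1]
width: 0.0255
finger_force: 0.0
```

>>> send_rows(
  plan=[
    {"dp": [0, 0, 0], "rot": [0, 0, 0.147], "claw": 30},
    {"dp": [0, 0, 0], "rot": [0, 0, 0.147], "claw": 30},
    {"dp": [0, 0, 0], "rot": [0, 0, 0.147], "claw": 30},
    {"dp": [0, 0, 0], "rot": [0, 0, 0.147], "claw": 30},
    {"dp": [0, 0, 0], "rot": [0, 0, 0.147], "claw": 30},
  ],
)

```text
time: 1.7
eef_pos: [0.1862, 0.544, 0.2313]
eef_rot: [0.785, 0.619, 0.0, -0.0]
force: [0.1, -0.2, 0.7]
width: 0.0253
finger_force: 0.0
```

```bash
cat >> h.py <<'E'
def go(t,yaw=None):  # remaining shift in tool axes, cm, to world target (mm)
    s=env.sense(); r=R.from_quat(s["eef_rot"]); x=r.as_matrix()[:,0]; y=np.arctan2(x[1],x[0])
    print("t",round(s["time"],2),"pos",(s["eef_pos"]*1e3).round(1),"yaw",round(y,3),"w",round(s["width"]*1e3,1),"F",s["force"].round(1))
    print("dp cm",(r.inv().apply(np.array(t)-s["eef_pos"]*1e3)/10).round(2), "z-axis",r.as_matrix()[:,2].round(3))
E
python3 -c "
from h import *
go([582.2,29.8,120])"
```

```text
t 1.7 pos [186.2 544.  231.3] yaw 1.336 w 25.3 F [ 0.1 -0.2  0.7]
dp cm [-40.79  50.49  11.13] z-axis [-0.  0. -1.]
```

>>> send_rows(
  plan=[
    {"dp": [-2.72, 3.37, 0.5], "rot": [0, 0, 0], "claw": 30},
    {"dp": [-2.72, 3.37, 0.5], "rot": [0, 0, 0], "claw": 30},
    {"dp": [-2.72, 3.37, 0.5], "rot": [0, 0, 0], "claw": 30},
    {"dp": [-2.72, 3.37, 0.5], "rot": [0, 0, 0], "claw": 30},
    {"dp": [-2.72, 3.37, 0.5], "rot": [0, 0, 0], "claw": 30},
  ],
)

```text
time: 2.2
eef_pos: [0.3203, 0.372, 0.2064]
eef_rot: [0.783, 0.622, 0.0, 0.0]
force: [0.3, 1.1, -0.3]
width: 0.0257
finger_force: 0.0
```

>>> send_rows(
  plan=[
    {"dp": [-2.72, 3.37, 0.5], "rot": [0, 0, 0], "claw": 30},
    {"dp": [-2.72, 3.37, 0.5], "rot": [0, 0, 0], "claw": 30},
    {"dp": [-2.72, 3.37, 0.5], "rot": [0, 0, 0], "claw": 30},
    {"dp": [-2.72, 3.37, 0.5], "rot": [0, 0, 0], "claw": 30},
    {"dp": [-2.72, 3.37, 0.5], "rot": [0, 0, 0], "claw": 30},
  ],
)

```text
time: 2.7
eef_pos: [0.4537, 0.2011, 0.1815]
eef_rot: [0.783, 0.622, 0.0, 0.0]
force: [0.6, 0.0, 0.0]
width: 0.0254
finger_force: 0.0
```

>>> send_rows(
  plan=[
    {"dp": [-2.72, 3.37, 1], "rot": [0, 0, 0], "claw": 30},
    {"dp": [-2.72, 3.37, 1], "rot": [0, 0, 0], "claw": 30},
    {"dp": [-2.72, 3.37, 1], "rot": [0, 0, 0], "claw": 30},
    {"dp": [-2.72, 3.37, 1], "rot": [0, 0, 0], "claw": 30},
    {"dp": [-2.72, 3.37, 1], "rot": [0, 0, 0], "claw": 30},
  ],
)

```text
time: 3.2
eef_pos: [0.587, 0.0303, 0.131]
eef_rot: [0.783, 0.622, 0.0, 0.0]
force: [0.4, 0.7, -0.1]
width: 0.0256
finger_force: 0.0
```

```bash
python3 -c "
from h import *
go([582.2,29.8,45])"
```

```text
t 3.2 pos [587.   30.3 131. ] yaw 1.341 w 25.6 F [ 0.4  0.7 -0.1]
dp cm [-0.16 -0.46  8.6 ] z-axis [ 0.  0. -1.]
```

>>> send_rows(
  plan=[
    {"dp": [0, -0.46, 3], "rot": [0, 0, 0], "claw": 30},
    {"dp": [0, 0, 3], "rot": [0, 0, 0], "claw": 30},
    {"dp": [0, 0, 2.6], "rot": [0, 0, 0], "claw": 30},
    {"dp": [0, 0, 0], "rot": [0, 0, 0], "claw": 30},
  ],
)

```text
time: 3.6
eef_pos: [0.5775, 0.0331, 0.041]
eef_rot: [0.783, 0.622, -0.003, -0.003]
force: [-0.8, -0.4, 0.3]
width: 0.0257
finger_force: 0.0
```

```bash
python3 - <<'E'
from h import *
go([582.2,29.8,28])
im=env.camera("side")[:,:,::-1]
s=env.sense()
print("tcp side px",w2pix("side",s["eef_pos"]))
c=im[200:330,260:425]; cv2.imwrite("pics/s1.png",cv2.resize(c,None,fx=4.6,fy=4.6,interpolation=cv2.INTER_CUBIC))
E
```

```text
t 3.6 pos [577.5  33.1  41. ] yaw 1.341 w 25.7 F [-0.8 -0.4  0.3]
dp cm [-0.21  0.55  1.29] z-axis [-0.009  0.001 -1.   ]
tcp side px [321.14279392 245.37338285]
```

View pics/s1.png

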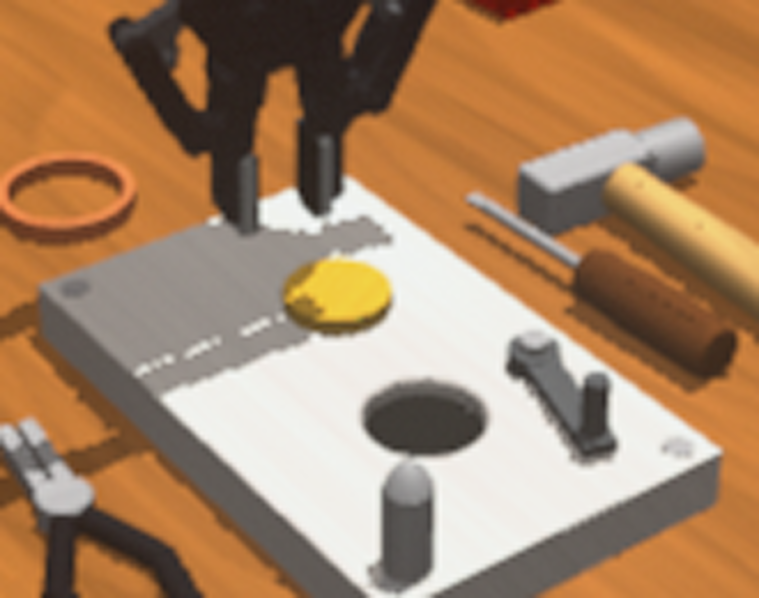

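The fingertips straddle the push line: midpoint at about (282,220) in the crop, where the TCP was predicted at (281,209). The blank is at (338,295), so the calibration agrees with the arm. I'll let it settle and lower.

>>> send_rows(
  plan=[
    {"dp": [0, 0, 0.5], "rot": [0, 0, 0], "claw": 30},
    {"dp": [0, 0, 0.5], "rot": [0, 0, 0], "claw": 30},
    {"dp": [0, 0, 0], "rot": [0, 0, 0], "claw": 30},
  ],
)

```text
time: 3.95
eef_pos: [0.5819, 0.033, 0.036]
eef_rot: [0.783, 0.622, 0.0, 0.0]
force: [0.1, -0.0, 0.1]
width: 0.0251
finger_force: 0.0
```

```bash
python3 - <<'E'
from h import *
go([582.2,29.8,28])
im=env.camera("top")
b=(im[:,:,0]>150)&(im[:,:,1]>120)&(im[:,:,2]<120); b[:230]=0;b[270:]=0;b[:,:320]=0;b[:,360:]=0
print(b.sum(),cen(b),pix2w("top",cen(b),.033))
E
```

```text
t 3.95 pos [581.9  33.   36. ] yaw 1.342 w 25.1 F [ 0.1 -0.   0.1]
dp cm [-0.31  0.1   0.8 ] z-axis [ 0.001 -0.    -1.   ]
0 [nan nan] [nan nan nan]h.py:15: RuntimeWarning: Mean of empty slice.
  y,x=np.nonzero(m); return np.array([x.mean(),y.mean()])
  ret = ret.dtype.type(ret / rcount)
```

>>> send_rows(
  plan=[
    {"dp": [0, 0.1, 0.4], "rot": [0, 0, 0], "claw": 30},
    {"dp": [0, 0, 0.4], "rot": [0, 0, 0], "claw": 30},
    {"dp": [0, 0, 0], "rot": [0, 0, 0], "claw": 30},
    {"dp": [-0.5, 0, 0], "rot": [0, 0, 0], "claw": 30},
    {"dp": [-0.5, 0, 0], "rot": [0, 0, 0], "claw": 30},
  ],
)

```text
time: 4.5
eef_pos: [0.5801, 0.0227, 0.0273]
eef_rot: [0.783, 0.622, -0.0, 0.0]
force: [-0.4, -0.8, 0.2]
width: 0.0257
finger_force: 0.0
```

>>> send_rows(
  plan=[
    {"dp": [-0.5, 0, 0], "rot": [0, 0, 0], "claw": 30},
    {"dp": [-0.5, 0, 0], "rot": [0, 0, 0], "claw": 30},
    {"dp": [-0.5, 0, 0], "rot": [0, 0, 0], "claw": 30},
    {"dp": [-0.5, 0, 0], "rot": [0, 0, 0], "claw": 30},
    {"dp": [-0.5, 0, 0], "rot": [0, 0, 0], "claw": 30},
  ],
)

```text
time: 5.0
eef_pos: [0.5744, -0.0018, 0.0274]
eef_rot: [0.783, 0.622, 0.0, 0.0]
force: [-0.3, 0.8, 0.3]
width: 0.0257
finger_force: 0.3
```

```bash
python3 - <<'E'
from h import *
go([560.5,-62,28])
im=env.camera("side")[:,:,::-1]
b=(im[:,:,2]>130)&(im[:,:,1]>100)&(im[:,:,0]<90)&(im[:,:,2]*1.-im[:,:,1]<90); b[:235]=0;b[310:]=0;b[:,:300]=0;b[:,400:]=0
print(b.sum(),cen(b),pix2w("side",cen(b),.033))
c=im[200:330,260:425]; cv2.imwrite("pics/s2.png",cv2.resize(c,None,fx=4.6,fy=4.6,interpolation=cv2.INTER_CUBIC))
E
```

```text
t 5.0 pos [574.4  -1.8  27.4] yaw 1.342 w 25.7 F [-0.3  0.8  0.3]
dp cm [-6.18  0.01 -0.06] z-axis [ 0.  0. -1.]
1053 [357.98100665 255.5337132 ] [621.66377132 -24.47969687  33.        ]
```

View pics/s2.png

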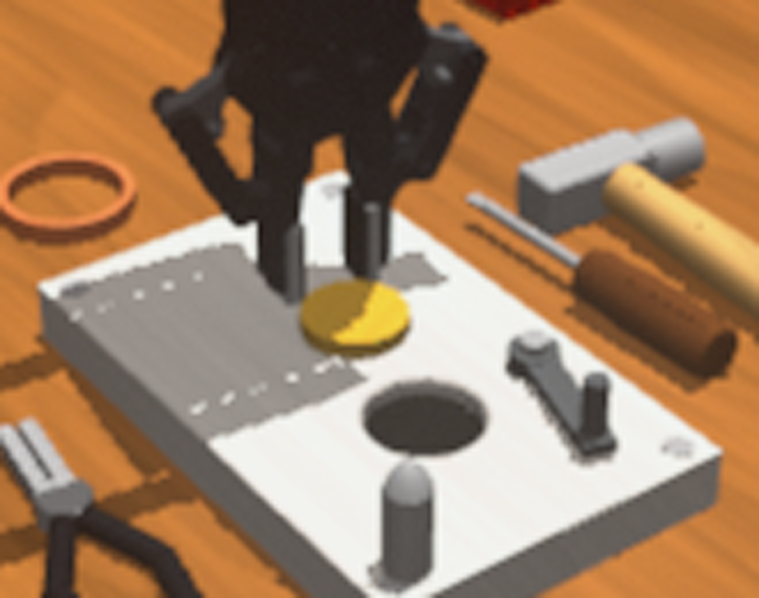

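Both fingertips are now touching the blank (centre about (356,318) in the crop) and it's sliding straight at the nest (425,418). I'll keep pushing.

>>> send_rows(
  plan=[
    {"dp": [-0.5, 0, 0], "rot": [0, 0, 0], "claw": 30},
    {"dp": [-0.5, 0, 0], "rot": [0, 0, 0], "claw": 30},
    {"dp": [-0.5, 0, 0], "rot": [0, 0, 0], "claw": 30},
    {"dp": [-0.5, 0, 0], "rot": [0, 0, 0], "claw": 30},
    {"dp": [-0.5, 0, 0], "rot": [0, 0, 0], "claw": 30},
  ],
)

```text
time: 5.55
eef_pos: [0.5687, -0.0261, 0.0273]
eef_rot: [0.783, 0.622, 0.0, 0.0]
force: [-0.5, 1.0, -0.4]
width: 0.0256
finger_force: 0.3
```

>>> send_rows(
  plan=[
    {"dp": [-0.5, 0, 0], "rot": [0, 0, 0], "claw": 30},
    {"dp": [-0.5, 0, 0], "rot": [0, 0, 0], "claw": 30},
    {"dp": [-0.5, 0, 0], "rot": [0, 0, 0], "claw": 30},
    {"dp": [-0.5, 0, 0], "rot": [0, 0, 0], "claw": 30},
    {"dp": [0, 0, 0], "rot": [0, 0, 0], "claw": 30},
  ],
)

```text
time: 6.05
eef_pos: [0.5641, -0.046, 0.0273]
eef_rot: [0.783, 0.621, -0.0, 0.0]
force: [0.4, 0.3, -0.8]
width: 0.0257
finger_force: 0.0
```

```bash
python3 - <<'E'
from h import *
go([560.5,-62,28])
s=env.sense()["eef_pos"]; p=s+np.array([-.227*.0287,-.974*.0287,0]);p[2]=.033
print("pred disc",p,(w2pix("side",p)-[260,200])*4.6,"nest px",(w2pix("side",[.554,-.0901,.025])-[260,200])*4.6)
im=env.camera("side")[:,:,::-1]
c=im[200:330,260:425]; cv2.imwrite("pics/s3.png",cv2.resize(c,None,fx=4.6,fy=4.6,interpolation=cv2.INTER_CUBIC))
E
```

```text
t 6.05 pos [564.1 -46.   27.3] yaw 1.341 w 25.7 F [ 0.4  0.3 -0.8]
dp cm [-1.64  0.02 -0.07] z-axis [-0. -0. -1.]
pred disc [ 0.55757729 -0.07392491  0.033     ] [405.36223909 371.43980776] nest px [425.2834095  412.70222731]
```

View pics/s3.png

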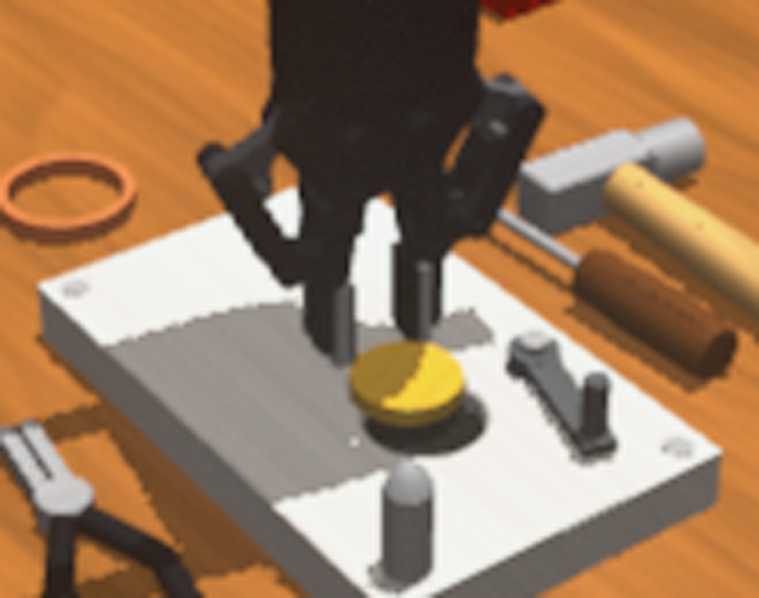

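The blank is at (407,380) in the crop, overlapping the nest and about 15 mm short of centre. I'll finish in small steps.

>>> send_rows(
  plan=[
    {"dp": [-0.25, 0, 0], "rot": [0, 0, 0], "claw": 30},
    {"dp": [-0.25, 0, 0], "rot": [0, 0, 0], "claw": 30},
    {"dp": [-0.25, 0, 0], "rot": [0, 0, 0], "claw": 30},
    {"dp": [-0.25, 0, 0], "rot": [0, 0, 0], "claw": 30},
    {"dp": [-0.25, 0, 0], "rot": [0, 0, 0], "claw": 30},
  ],
)

```text
time: 6.6
eef_pos: [0.5614, -0.0575, 0.0274]
eef_rot: [0.783, 0.622, -0.0, 0.0]
force: [-0.6, 0.6, -0.0]
width: 0.0256
finger_force: 0.3
```

>>> send_rows(
  plan=[
    {"dp": [-0.2, 0, 0], "rot": [0, 0, 0], "claw": 30},
    {"dp": [-0.2, 0, 0], "rot": [0, 0, 0], "claw": 30},
    {"dp": [0, 0, 0], "rot": [0, 0, 0], "claw": 30},
  ],
)

```text
time: 6.9
eef_pos: [0.5603, -0.0617, 0.0272]
eef_rot: [0.783, 0.622, -0.0, 0.0]
force: [0.4, -0.2, 0.1]
width: 0.0253
finger_force: 0.0
```

```bash
python3 - <<'E'
from h import *
go([560.5,-62,28])
im=env.camera("side")[:,:,::-1]
c=im[240:330,310:425]; cv2.imwrite("pics/s4.png",cv2.resize(c,None,fx=6,fy=6,interpolation=cv2.INTER_CUBIC))
E
```

```text
t 6.9 pos [560.3 -61.7  27.2] yaw 1.341 w 25.3 F [ 0.4 -0.2  0.1]
dp cm [-0.03  0.02 -0.08] z-axis [-0. -0. -1.]
```

View pics/s4.png

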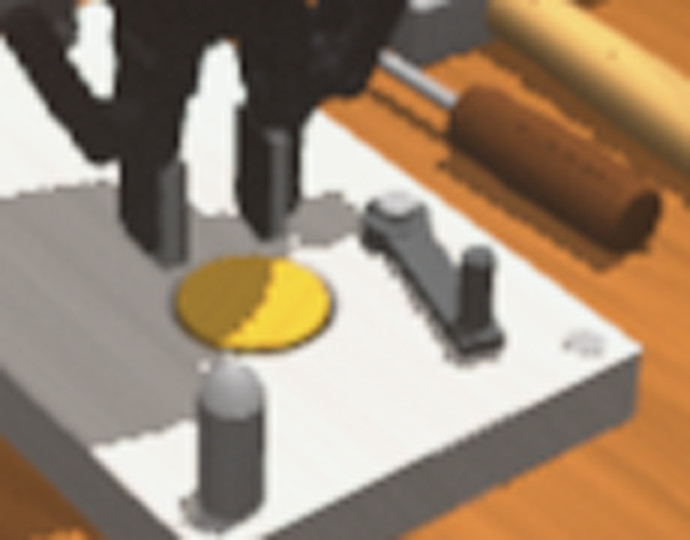

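The blank is seated flush at (253,303) in the crop, within a thin even dark ring. Now I'll lift off, work out the keeper pin's position and plan its arc.

>>> send_rows(
  plan=[
    {"dp": [0, 0, -2], "rot": [0, 0, 0], "claw": 30},
    {"dp": [0, 0, -4], "rot": [0, 0, -0.145], "claw": 7},
    {"dp": [0, 0, -3], "rot": [0, 0, -0.145], "claw": 7},
    {"dp": [0, 0, 0], "rot": [0, 0, -0.145], "claw": 7},
    {"dp": [0, 0, 0], "rot": [0, 0, -0.145], "claw": 7},
  ],
)

```text
time: 7.45
eef_pos: [0.5618, -0.0616, 0.1193]
eef_rot: [0.57, 0.821, 0.001, 0.002]
force: [-0.7, -0.5, -0.8]
width: 0.0059
finger_force: 0.0
```

>>> send_rows(
  plan=[
    {"dp": [0, 0, 0], "rot": [0, 0, -0.145], "claw": 7},
    {"dp": [0, 0, 0], "rot": [0, 0, -0.145], "claw": 7},
    {"dp": [0, 0, 0], "rot": [0, 0, -0.145], "claw": 7},
    {"dp": [0, 0, 0], "rot": [0, 0, -0.145], "claw": 7},
    {"dp": [0, 0, 0], "rot": [0, 0, -0.145], "claw": 7},
  ],
)

```text
time: 7.95
eef_pos: [0.5604, -0.0612, 0.1172]
eef_rot: [0.242, 0.97, -0.0, -0.0]
force: [0.3, -0.1, -0.5]
width: 0.0058
finger_force: 0.0
```

```bash
python3 - <<'E'
from h import *
P=pix2w("side",[310+478/6,240+250/6],.058)[:2]; print("pin side",P)
P2=pix2w("top",[285+658/5.5,205+190/5.5],.058)[:2]; print("pin top",P2)
print("pivot side",pix2w("side",[310+398/6,240+203/6],.039)[:2],"top",pix2w("top",[285+511/5.5,205+142/5.5],.039)[:2])
yaw=-.045; piv=np.array([605.2,-92.3]); v=(P+P2)/2-piv
print(np.hypot(*v)); th0=-(np.arctan2(v[1],v[0])-yaw+np.pi/2); print("theta",th0)
pin=lambda t: piv+55*np.array([np.cos(yaw-np.pi/2-t),np.sin(yaw-np.pi/2-t)])
tan=lambda t: np.array([np.cos(yaw+np.pi-t),np.sin(yaw+np.pi-t)])
st=pin(th0)-35*tan(th0); print("start",st,"yaw",yaw+np.pi-th0)
go([*st,110])
N=14; prev=None
for i in range(N+1):
    t=th0+(1.57-th0)*i/N; T=pin(t)-15*tan(t); a=yaw+np.pi-t
    if prev is not None:
        d=T-prev[0]; b=prev[1]; x=np.array([np.cos(b),np.sin(b)]); y=np.array([np.sin(b),-np.cos(b)])
        if i in(1,2,N): print(i,"dp",d@x/10,d@y/10,"rotz",-(a-b))
    prev=(T,a)
print("end",prev)
E
```

```text
pin side [ 587.82898869 -144.08830696]
pin top [ 586.21352141 -141.58910707]
pivot side [603.67828471 -94.93359671] top [605.25328132 -92.474155  ]
53.708729968550706
theta 0.3002894844870154
start [ 619.51841293 -155.90018122] yaw 2.796303169102778
t 7.95 pos [560.4 -61.2 117.2] yaw 2.653 w 5.8 F [ 0.3 -0.1 -0.5]
dp cm [-9.66 -5.58  0.72] z-axis [-0. -0. -1.]
1 dp 0.5042960776455025 -0.11324983400952089 rotz 0.09069360825092776
2 dp 0.504296077645487 -0.11324983400951116 rotz 0.09069360825092732
14 dp 0.5042960776454884 -0.11324983400951909 rotz 0.09069360825092754
end (array([ 549.59088609, -104.85493729]), np.float64(1.5265926535897931))
```

>>> send_rows(
  plan=[
    {"dp": [0, 0, 0], "rot": [0, 0, -0.143], "claw": 7},
    {"dp": [-2.92, -2.3, 0], "rot": [0, 0, 0], "claw": 7},
    {"dp": [-2.92, -2.3, 0], "rot": [0, 0, 0], "claw": 7},
    {"dp": [-2.92, -2.3, 0], "rot": [0, 0, 0], "claw": 7},
    {"dp": [0, 0, 0], "rot": [0, 0, 0], "claw": 7},
  ],
)

```text
time: 8.45
eef_pos: [0.6213, -0.1607, 0.1177]
eef_rot: [0.177, 0.984, -0.001, 0.002]
force: [-0.2, 0.0, -0.2]
width: 0.0059
finger_force: 0.0
```

>>> send_rows(
  plan=[
    {"dp": [0, 0, 2], "rot": [0, 0, 0], "claw": 7},
    {"dp": [0, 0, 2], "rot": [0, 0, 0], "claw": 7},
    {"dp": [0, 0, 2], "rot": [0, 0, 0], "claw": 7},
    {"dp": [0, 0, 1.3], "rot": [0, 0, 0], "claw": 7},
    {"dp": [0, 0, 0], "rot": [0, 0, 0], "claw": 7},
  ],
)

```text
time: 8.95
eef_pos: [0.6166, -0.1549, 0.0416]
eef_rot: [0.175, 0.985, 0.001, -0.003]
force: [-0.8, 0.3, -0.4]
width: 0.0059
finger_force: 0.0
```

```bash
python3 - <<'E'
from h import *
go([619.5,-155.9,44])
im=env.camera("side")[:,:,::-1]
c=im[230:330,320:440]; cv2.imwrite("pics/s5.png",cv2.resize(c,None,fx=5.5,fy=5.5,interpolation=cv2.INTER_CUBIC))
E
```

```text
t 8.95 pos [ 616.6 -154.9   41.6] yaw 2.79 w 5.9 F [-0.8  0.3 -0.4]
dp cm [-0.3   0.   -0.24] z-axis [-0.005  0.002 -1.   ]
```

View pics/s5.png

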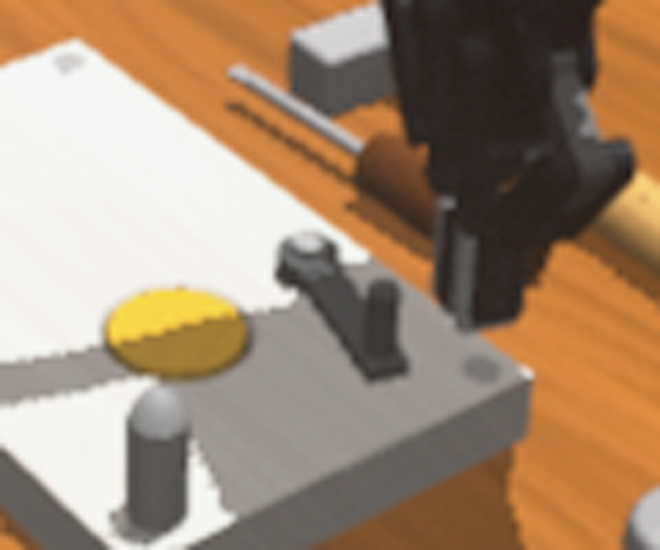

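The closed fingertips (465,300) stand behind the pin (380,320), clear of the boss, and the blank is still flush. I'll close in and then follow the arc.

>>> send_rows(
  plan=[
    {"dp": [0, 0, 0], "rot": [0, 0, 0], "claw": 7},
    {"dp": [0.5, 0, 0], "rot": [0, 0, 0], "claw": 7},
    {"dp": [0.5, 0, 0], "rot": [0, 0, 0], "claw": 7},
    {"dp": [0.5, 0, 0], "rot": [0, 0, 0], "claw": 7},
    {"dp": [0.5, 0, 0], "rot": [0, 0, 0], "claw": 7},
  ],
)

```text
time: 9.5
eef_pos: [0.5999, -0.1492, 0.0447]
eef_rot: [0.175, 0.985, -0.0, 0.0]
force: [0.4, -0.4, 0.2]
width: 0.0058
finger_force: 0.4
```

>>> send_rows(
  plan=[
    {"dp": [0.5, -0.11, 0], "rot": [0, 0, 0.091], "claw": 7},
    {"dp": [0.5, -0.11, 0], "rot": [0, 0, 0.091], "claw": 7},
    {"dp": [0.5, -0.11, 0], "rot": [0, 0, 0.091], "claw": 7},
    {"dp": [0.5, -0.11, 0], "rot": [0, 0, 0.091], "claw": 7},
    {"dp": [0.5, -0.11, 0], "rot": [0, 0, 0.091], "claw": 7},
  ],
)

```text
time: 10.0
eef_pos: [0.576, -0.1416, 0.0447]
eef_rot: [0.394, 0.919, -0.0, 0.001]
force: [0.8, -0.7, -0.1]
width: 0.0062
finger_force: 0.5
```

```bash
python3 - <<'E'
from h import *
go([549.6,-104.9,44])
im=env.camera("side")[:,:,::-1]
c=im[230:330,320:440]; cv2.imwrite("pics/s6.png",cv2.resize(c,None,fx=5.5,fy=5.5,interpolation=cv2.INTER_CUBIC))
E
```

```text
t 10.0 pos [ 576.  -141.6   44.7] yaw 2.331 w 6.2 F [ 0.8 -0.7 -0.1]
dp cm [4.48 0.61 0.06] z-axis [ 0.001 -0.001 -1.   ]
```

View pics/s6.png

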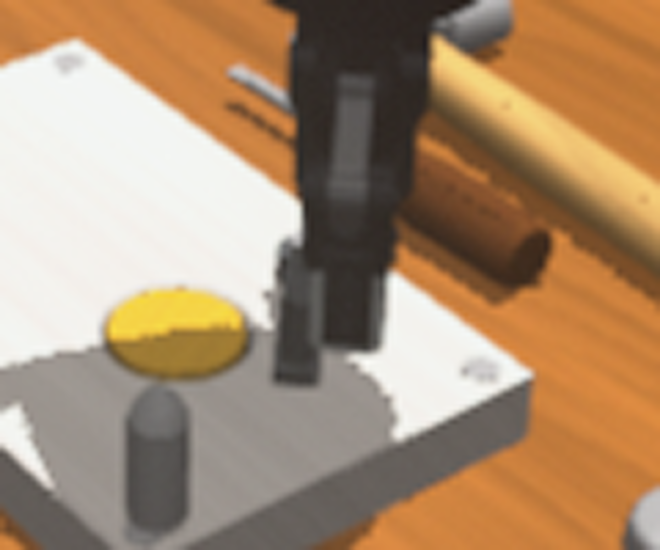

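The pin (295,330) sits against the fingertips and the keeper is turning as planned. I'll continue the arc.

>>> send_rows(
  plan=[
    {"dp": [0.5, -0.11, 0], "rot": [0, 0, 0.091], "claw": 7},
    {"dp": [0.5, -0.11, 0], "rot": [0, 0, 0.091], "claw": 7},
    {"dp": [0.5, -0.11, 0], "rot": [0, 0, 0.091], "claw": 7},
    {"dp": [0.5, -0.11, 0], "rot": [0, 0, 0.091], "claw": 7},
    {"dp": [0.5, -0.11, 0], "rot": [0, 0, 0.091], "claw": 7},
  ],
)

```text
time: 10.55
eef_pos: [0.5576, -0.1239, 0.0445]
eef_rot: [0.591, 0.807, -0.0, 0.0]
force: [-0.0, -1.1, 0.9]
width: 0.0058
finger_force: 0.6
```

>>> send_rows(
  plan=[
    {"dp": [0.5, -0.11, 0], "rot": [0, 0, 0.091], "claw": 7},
    {"dp": [0.5, -0.11, 0], "rot": [0, 0, 0.091], "claw": 7},
    {"dp": [0.4, -0.09, 0], "rot": [0, 0, 0.08], "claw": 7},
    {"dp": [0, 0, 0], "rot": [0, 0, 0], "claw": 7},
  ],
)

```text
time: 10.95
eef_pos: [0.5512, -0.1103, 0.0443]
eef_rot: [0.69, 0.724, -0.0, -0.0]
force: [-1.0, 0.6, 0.9]
width: 0.0061
finger_force: 0.1
```

```bash
python3 - <<'E'
from h import *
go([549.6,-104.9,44])
E
```

```text
t 10.95 pos [ 551.2 -110.3   44.3] yaw 1.62 w 6.1 F [-1.   0.6  0.9]
dp cm [ 0.55 -0.13  0.03] z-axis [-0.001  0.    -1.   ]
```

Next I'll press on in small steps until the stop shows up as force.

>>> send_rows(
  plan=[
    {"dp": [0.2, -0.04, 0], "rot": [0, 0, 0.04], "claw": 7},
    {"dp": [0.2, -0.04, 0], "rot": [0, 0, 0.04], "claw": 7},
    {"dp": [0, 0, 0], "rot": [0, 0, 0], "claw": 7},
  ],
)

```text
time: 11.25
eef_pos: [0.5504, -0.1067, 0.0442]
eef_rot: [0.718, 0.696, -0.0, -0.0]
force: [-1.1, -1.1, -0.2]
width: 0.0056
finger_force: 0.4
```

>>> send_rows(
  plan=[
    {"dp": [0.15, 0, 0], "rot": [0, 0, 0], "claw": 7},
    {"dp": [0, 0, 0], "rot": [0, 0, 0], "claw": 7},
  ],
)

```text
time: 11.45
eef_pos: [0.5506, -0.1052, 0.0441]
eef_rot: [0.718, 0.696, -0.0, -0.0]
force: [-0.8, -0.9, -0.0]
width: 0.006
finger_force: 0.6
```

>>> send_rows(
  plan=[
    {"dp": [0.1, 0, 0], "rot": [0, 0, 0], "claw": 7},
    {"dp": [0, 0, 0], "rot": [0, 0, 0], "claw": 7},
  ],
)

```text
time: 11.65
eef_pos: [0.5507, -0.1049, 0.0442]
eef_rot: [0.718, 0.696, -0.001, 0.0]
force: [-2.8, -3.5, 0.1]
width: 0.0061
finger_force: 1.8
```

>>> send_rows(
  plan=[
    {"dp": [0.1, 0, 0], "rot": [0, 0, 0], "claw": 7},
    {"dp": [0, 0, 0], "rot": [0, 0, 0], "claw": 7},
  ],
)

```text
time: 11.85
eef_pos: [0.5507, -0.1046, 0.0443]
eef_rot: [0.718, 0.696, -0.001, 0.001]
force: [-2.2, -5.7, -0.2]
width: 0.0059
finger_force: 3.1
```

The force is rising with no further travel, so the keeper is at its stop. I'll back off, lift clear and check.

>>> send_rows(
  plan=[
    {"dp": [-0.5, 0, 0], "rot": [0, 0, 0], "claw": 7},
    {"dp": [-2, 0, 0], "rot": [0, 0, 0], "claw": 7},
    {"dp": [0, 0, -3], "rot": [0, 0, 0], "claw": 7},
    {"dp": [0, 0, -4], "rot": [0, 0, 0], "claw": 7},
    {"dp": [-2, 0, -4], "rot": [0, 0, 0], "claw": 7},
  ],
)

```text
time: 12.35
eef_pos: [0.5495, -0.1461, 0.1549]
eef_rot: [0.718, 0.696, 0.001, -0.001]
force: [1.4, -1.6, 0.6]
width: 0.0057
finger_force: 0.0
```

>>> send_rows(
  plan=[
    {"dp": [-4, 0, -3], "rot": [0, 0, 0], "claw": 7},
    {"dp": [-4, 0, -1], "rot": [0, 0, 0], "claw": 7},
    {"dp": [-4, 0, 0], "rot": [0, 0, 0], "claw": 7},
    {"dp": [0, 0, 0], "rot": [0, 0, 0], "claw": 7},
    {"dp": [0, 0, 0], "rot": [0, 0, 0], "claw": 7},
  ],
)

```text
time: 12.85
eef_pos: [0.5458, -0.2687, 0.1943]
eef_rot: [0.719, 0.695, 0.001, -0.0]
force: [-0.5, 0.4, -0.8]
width: 0.0058
finger_force: 0.0
```

```bash
python3 - <<'E'
from h import *
go([549.6,-104.9,44])
a=env.camera("top")[205:310,285:430,::-1]; b=env.camera("side")[200:330,260:440,::-1]
a=cv2.resize(a,(398,288),interpolation=cv2.INTER_CUBIC); b=cv2.resize(b,(398,288),interpolation=cv2.INTER_CUBIC)
cv2.imwrite("pics/end.png",cv2.resize(np.vstack([a,b]),(398,576)))
E
```

```text
t 12.85 pos [ 545.8 -268.7  194.3] yaw 1.536 w 5.8 F [-0.5  0.4 -0.8]
dp cm [16.36 -0.21 15.05] z-axis [ 0.001  0.001 -1.   ]
```

View pics/end.png

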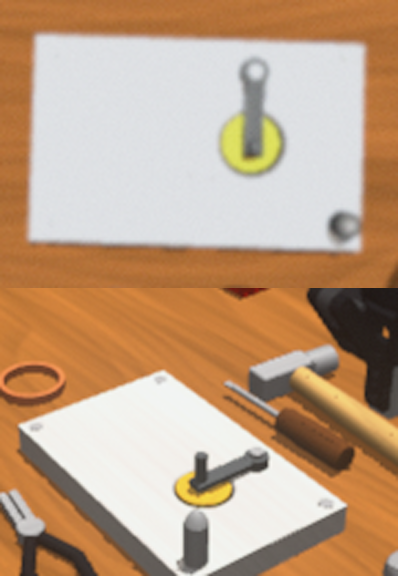

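The keeper runs straight across the seated blank: boss at (255,72), pin at (252,153), blank at (252,143) in the top view. The bystanders are where they were and the arm is clear.

```bash
python3 -c "
from plant import env
print(env.sign_off())"
```

```text
the job is handed in; nothing more can be done
None
```

The blank is seated flush in the nest, the keeper is against its stop over the blank, no bystander in the final pictures had moved (the jar and doming stake were out of frame), and the job was handed in at about 13 s.

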